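Post the film carton through the drop-box flap

TASK

With the fingertips alone, slide the small film carton along the loading deck of the drop box and push it in under the hanging flap until it drops inside; then draw the fingers back out so that the flap falls fully shut behind it. Push it only: do not lift or carry the carton, and leave the film canister, the vial and the eyepiece standing where they are.

Things in the scene. Friction and masses are not known exactly. Their poses are not given: they have to be found in the camera images.
- dropbox: White drop box with a bare metal loading deck in front, fixed to the bench. Origin: on the bench top straight below the flap's hinge line, mid-width; x points inward (the way the carton is pushed), y left seen that way, z up. Deck: flat, 150 mm wide, top at z = 80 mm, from x = -184 to +12 mm, no rims. Box: 88 mm wide, 135 mm high, back wall at x = 141 mm.
- mouth (a point): Middle of the mouth at deck level, below the hinge (dropbox x = 0, z = 80 mm), box axes. Clear width 79 mm between side walls that begin at x = -6 mm; roof underside 52 mm, top 55 mm above the deck, from x = -6 mm inward; hinge rod underside 45 mm above the deck. Two 36 mm high metal wings on the deck funnel into it, from x = -38, y = +-65 to x = -6, y = +-42 mm.
- deck_edge (a point): Inner end of the deck behind the flap (dropbox x = 12, z = 80 mm); past it the carton drops 70 mm to the floor. It tips over this edge once its middle is past it: its rear face must be pushed to about dropbox x = -10 to +5 mm, the flap's plane. Upright fingers just get there at the roof's edge; fingers leaning back 15 to 35 degrees, tips leading, have more room and reach in under the hinge.
- floor (a point): Middle of the inner floor (rubber mat) behind the flap, dropbox x = 78, z = 10 mm; where the carton shall end. It is 79 mm wide, x = 12 to 141 mm.
- flap (a joint): Angle (rad) of the grey hanging flap in the mouth, hinged along its top edge at dropbox x = 0, z = 128 mm. 0 = hanging shut (upright); grows as it swings inward (+x of dropbox) to 1.5 at most; it cannot swing outward. 70 mm wide, 3 mm thick, lower edge 8 mm above the deck; weighs about 15 g, with no spring: it falls shut by itself when nothing lies under it.
- carton: Small printed film carton, 38 x 55 x 38 mm, about 90 g, loose on the loading deck. Origin at the centre of its underside; x across its 38 mm width, y along its 55 mm length, which lies within about 20 degrees of the pushing direction (+y points away from the box), z up.
- carton_center (a point): Middle of the carton, 19 mm above its underside.
- film_can: Bystander: film canister standing on the bench to the right of the deck, 33 mm diameter, 51 mm tall. Origin at the centre of its underside.
- vial: Bystander: small screw-cap glass vial standing on the bench to the left of the deck, 19 mm diameter, 52 mm tall. Origin at the centre of its underside.
- eyepiece: Bystander: black spare eyepiece standing on the bench to the right of the box, 38 mm diameter, 48 mm tall. Origin at the centre of its underside.
Not all that is in view belongs to the job. Leave any yellow look-alike of the carton alone.

How it is judged:
By the outcome, as a careful person would: the job done as asked, in the order asked, and still so for the second after the job is handed in, with the robot touching nothing.
It also fails if it takes over 48 s, if anything falls off the work surface, if the arm or the gripper's body presses on something with over 40 N, if the wrist force passes 120 N, or if a joint passes its speed limit or range.

ROBOT

A 7-joint arm with a two-finger parallel gripper is mounted at the origin on a cart in front of the work surface, level with it; the furniture and walls round the work are solid. World frame = base frame: x ahead of the robot, y to its left, z up, the work surface at z = 0. Lengths are in m, angles in rad, forces in N, time in s.
With the tool pointing down it reaches from about 0.425 to 0.925 m from the base axis. Payload 6.8 kg.
Tool frame: the origin (TCP) lies at the very end of the fingers, on their centre line; the grasp point (between the pads) lies 19 mm behind it; z points along the fingers, y is the line along which they close (so a half turn about z gives the same grasp; the last joint's range is limited). The gripper opens to 85 mm and grips with 20 to 120 N. Pads are 22 mm wide; open, the fingers measure 114 mm over their backs; the gripper's body (76 mm by 85 mm) begins 54 mm behind the grasp point. The pads swing forward as they close: fully open they stand 13 mm farther back than shut.
Start: joints at [-1.371, 0.477, 0.022, 1.555, -0.011, 1.109, -0.083], TCP at [0.204, 0.643, 0.231] pointing down, gripper open.
Joint ranges: [-2.96, 2.96], [-0.34, 2.1], [-1.41, 1.46], [0.24, 2.44], [-1.37, 4.51], [0.17, 1.92], [-2.96, 2.96]. Speed limits (rad/s): [2.39, 2.39, 3.14, 3.14, 3.14, 3.14, 3.14].

INTERFACE

Orientations are given as a 3x3 rotation matrix whose columns are the frame's x, y, z axes.
In Python, from bench import bot gives the robot as it stands.
- The arm moves only by the tool play_rows, never from a script. Its argument "commands" is a list of rows, each an object with "slide": the shift along the tool's x, y, z in units of 60 mm (1.0 is 60 mm), a list of three; "twist": the turn about the tool's z in units of 0.08 rad (1.0 is 0.08 rad); "fingers": the opening, from -1 (shut) to 1 (fully open). In form: [{"slide": [dx, dy, dz], "twist": twist, "fingers": fingers}, ...]. A call has exactly 10 rows; each row shifts and turns the commanded pose from where the row before left it, along the tool's axes as they then stand; what a row does not reach is not made up. A row lasts 1/8 s, in which the tool goes at most 62.5 mm and 10.7 degrees, less where a joint would pass 70% of its speed; a pose out of reach is approached as far as the arm can. A call with a number of a shift or a turn outside -1 to 1 is refused whole. A call with a gripper value outside its range is refused whole. The fingers move at their own pace and stop on an object; "grip_force" is the grip in N (left out, the last holds). Time passes only in rows, so rows that do not move let the fingers close, or fill a call up. It gives the time, the measured TCP pose, the force, the opening and the grip force at its end, in the units of the state.
- bot.sense(): the state, without advancing time (a new reading comes with each control period).
- bot.capture(name): name is "scene" or "top"; returns a dict with "frame" (384x512x3 uint8, red, green, blue), "range_z" (384x512 float32, m along the optical axis (not along the pixel's ray), 0 where there is no reading), "intrinsics" (3x3 intrinsics, pixels), "camera_from_world" (4x4, takes a point from world to camera coordinates). Camera axes: x right, y up, looking along -z (the intrinsics and any distortion apply to the point x, -y, -z); pixel columns grow to the right and rows downward; lengths in m; the calibration is good to about 2 mm. A picture is of the moment at which its call begins.
- bot.close_job(): hands the job in; it is judged then, once.
The state is a dict: "t": time; "q": joint angles; "dq": joint speeds; "joint_torque": joint torques, N m; "ee_pos": TCP position; "orientation": TCP orientation; "ft_force": force on the tool from outside, world axes, zero at the start; "ft_torque": the same for the moment, N m; "grip_width": opening from 0.0 (shut) to 1.0 (fully open); "finger_force": force on a finger pad.
Only numpy, scipy, OpenCV 4.12 (cv2) and the standard library are available. Lean on these libraries where they do the work, as an engineer would, in place of code of your own. Each camera call takes 0.05 s, during which the arm holds its last target. There are 200 camera calls.

## Working session

There is one attempt and no reset: what is moved stays moved. The work goes in short steps, Python scripts to look and compute and a tool call to move; the robot and the scene stay as the last step left them, time stands still between calls to the robot, and variables do not carry over. Pictures are saved under pics/ and viewed, at most 10 in all, crops included, and the job is handed in when it is done.

Besides the shell and the picture viewer there is one more tool, called after "Call:" as name(argument=value, ...) on one line, values as JSON. play_rows: Moves the arm, as the interface text tells. Its arguments: {"type":"object","properties":{"commands":{"type":"array","items":{"type":"object","properties":{"slide":{"type":"array","items":{"type":"number","minimum":-1,"maximum":1}},"twist":{"type":"number","minimum":-1,"maximum":1},"fingers":{"type":"number"}}}},"grip_force":{"type":"number"}},"required":["commands"]}

```bash
mkdir -p pics; python3 - <<'E'
from bench import bot
import cv2,numpy as np
for n in("scene","top"):
    c=bot.capture(n); cv2.imwrite(f"pics/{n}0.png",c["frame"][:,:,::-1]); np.savez(f"{n}0.npz",**c)
s=bot.sense(); print(s["t"],s["ee_pos"],np.round(s["orientation"],3),s["grip_width"])
E
```

```text
0.1 [0.20435042 0.64276711 0.23042912] [[-0.953  0.303 -0.   ]
 [ 0.303  0.953 -0.002]
 [-0.    -0.002 -1.   ]] 1.0025969322310913
```

View pics/scene0.png

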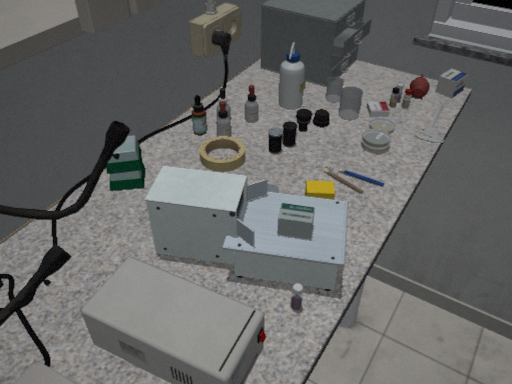

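View pics/top0.png

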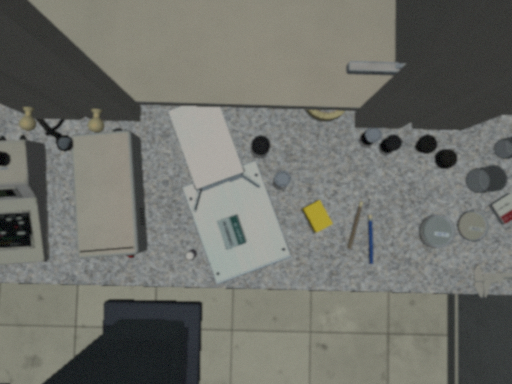

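The scene view shows the drop box at about (200,215), with the deck in front of it and the carton at (296,220). In the top view the box is at (205,145), the deck corners are near (289,255) and (217,281), and the carton is at (232,231). The vial is at (190,255), the film can at (282,180), the eyepiece at (260,146) and the yellow decoy at (318,216).

```bash
cat > h.py <<'E'
import numpy as np
def pix(c,u,v,z=None):
    """world point of pixel: by depth, or by intersecting the plane of height z"""
    K=c["intrinsics"];T=np.linalg.inv(c["camera_from_world"])
    d=np.array([(u-K[0,2])/K[0,0],-(v-K[1,2])/K[1,1],-1.])
    o=T[:3,3];r=T[:3,:3]@d
    s=c["range_z"][int(v),int(u)] if z is None else (z-o[2])/r[2]
    return o+s*r
E
python3 - <<'E'
import numpy as np,cv2
from h import pix
c=np.load("top0.npz")
for n,u,v in[("carton",232,231),("deckR",284,250),("deckL",218,276),("deckmid",262,215),("roof",205,145),("roofL",225,182),("can",282,180),("vial",190,255),("eye",260,146),("yellow",318,216),("bench",150,280)]:
    print(n,np.round(pix(c,u,v),3))
f=c["frame"][95:290,160:340]; cv2.imwrite("pics/crop.png",cv2.resize(f[:,:,::-1],None,fx=3,fy=3,interpolation=cv2.INTER_CUBIC)[:600])
# height map of deck-level and carton-level pixels
R=c["range_z"]; P=np.array([[pix(c,u,v) for u in range(160,300)] for v in range(95,290)]).reshape(-1,3)
for lo,hi,nm in((.07,.09,"deck"),(.108,.126,"carton"),(.13,.142,"roof")):
    Q=P[(P[:,2]>lo)&(P[:,2]<hi)]
    r=cv2.minAreaRect(Q[:,:2].astype(np.float32)); print(nm,len(Q),r,Q[:,2].mean(),Q[:,:2].mean(0)); print(cv2.boxPoints(r).round(3).tolist())
E
```

```text
carton [ 0.478 -0.324  0.12 ]
deckR [ 0.443 -0.422  0.078]
deckL [ 0.392 -0.299  0.079]
deckmid [ 0.508 -0.379  0.078]
roof [ 0.632 -0.272  0.133]
roofL [ 0.569 -0.307  0.083]
can [ 0.577 -0.417  0.051]
vial [ 0.426 -0.241  0.049]
eye [ 0.645 -0.372  0.043]
yellow [ 0.508 -0.491  0.036]
bench [ 0.369 -0.155 -0.   ]
deck 6981 ((0.49441954493522644, -0.32896941900253296), (0.19598370790481567, 0.1502992808818817), 21.571393966674805) 0.07947468926664261 [ 0.49009031 -0.33223234]
[[0.37599998712539673, -0.29499998688697815], [0.4309999942779541, -0.4350000023841858], [0.6129999756813049, -0.3630000054836273], [0.5580000281333923, -0.22300000488758087]]
carton 725 ((0.519527792930603, -0.3060905933380127), (0.10827890038490295, 0.14122255146503448), 77.66336822509766) 0.1172999909493579 [ 0.48617993 -0.31948694]
[[0.4390000104904175, -0.3440000116825104], [0.5770000219345093, -0.37400001287460327], [0.6000000238418579, -0.2680000066757202], [0.4620000123977661, -0.23800000548362732]]
roof 3982 ((0.6392320394515991, -0.27165743708610535), (0.1521722972393036, 0.09354377537965775), 21.140504837036133) 0.13440644649991565 [ 0.63417364 -0.27167457]
[[0.5509999990463257, -0.2549999952316284], [0.5849999785423279, -0.34299999475479126], [0.7269999980926514, -0.2879999876022339], [0.6930000185966492, -0.20100000500679016]]
```

View pics/crop.png

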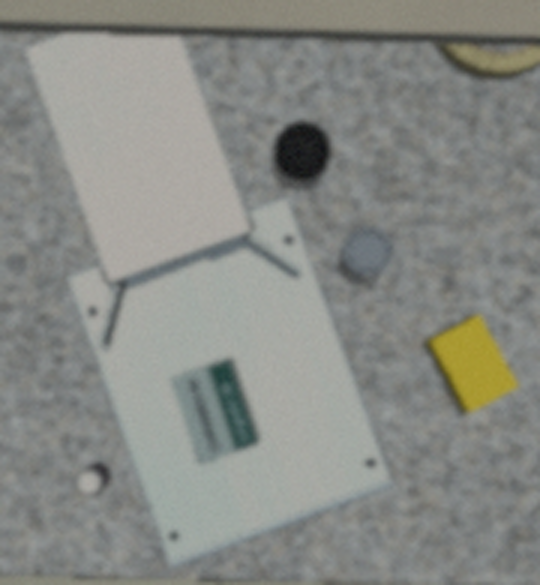

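The crop shows the deck squarely, with the carton's label corners at (173,378), (232,359), (259,440) and (200,462). The deck fits 196 x 150 mm at 21.6°, which matches the sizes given. Next I'll get the carton in box axes and check how high the obstacles stand on the way in.

```bash
cat >> h.py <<'E'
A=np.radians(21.5);U=np.array([np.cos(A),np.sin(A)]);L=np.array([-U[1],U[0]]);O=np.array([.5744,-.2975])
def box(p): d=np.asarray(p)[:2]-O; return np.round(1000*np.array([d@U,d@L]),1)
def world(x,y): return O+x/1000*U+y/1000*L
E
python3 - <<'E'
import numpy as np
from h import *
c=np.load("top0.npz")
C=[pix(c,a/3+160-.33,b/3+95-.33,.118) for a,b in[(173,378),(232,359),(259,440),(200,462)]]
print([box(p) for p in C],box(np.mean(C,0)))
P=np.array([[pix(c,u,v) for u in range(160,300)] for v in range(95,290)]).reshape(-1,3)
B=np.array([box(p) for p in P]); m=(P[:,2]>.109)&(P[:,2]<.126)&(B[:,0]<-55)
import cv2; print(cv2.minAreaRect(B[m].astype(np.float32)),B[m].min(0),B[m].max(0))
for n in("scene","top"):
    c=np.load(n+"0.npz"); Q=np.array([pix(c,u,v) for v in range(0,384,2) for u in range(0,512,2) if c["range_z"][v,u]>0])
    print(n)
    for y in np.arange(.9,-.61,-.1):
        print(round(y,1),[ (lambda s: round(float(s.max()),2) if len(s) else None)(Q[(abs(Q[:,0]-x)<.05)&(abs(Q[:,1]-y)<.05)&(Q[:,2]<1),2]) for x in np.arange(.1,1.,.1)])
print("start target",world(-165,0))
E
```

```text
[array([-72.6,  29.1]), array([-74. ,  -8.3]), array([-125.5,   -7. ]), array([-125.7,   30.9])] [-99.5  11.2]
((-99.18218231201172, 12.896322250366211), (37.956912994384766, 54.98697280883789), 88.57502746582031) [-126.5   -6.6] [-71.6  32. ]
scene
0.9 [None, None, None, None, None, None, None, None, None]
0.8 [None, None, None, None, None, None, None, None, None]
0.7 [None, None, None, None, None, None, None, None, None]
0.6 [None, None, None, None, None, None, None, None, None]
0.5 [None, None, None, None, None, None, None, None, None]
0.4 [None, None, None, None, None, None, None, None, None]
0.3 [None, None, None, None, None, None, None, None, None]
0.2 [None, None, None, None, None, None, None, None, None]
0.1 [None, None, None, None, None, 0.27, 0.02, 0.0, None]
0.0 [None, None, None, 0.1, 0.1, 0.47, 0.47, 0.02, 0.02]
-0.1 [None, None, None, 0.1, 0.1, 0.49, 0.47, 0.0, 0.01]
-0.2 [None, None, None, 0.05, 0.12, 0.48, 0.14, 0.0, 0.01]
-0.3 [None, None, None, 0.12, 0.12, 0.14, 0.14, 0.09, 0.09]
-0.4 [None, None, None, 0.08, 0.08, 0.12, None, 0.0, 0.09]
-0.5 [None, None, None, 0.0,
[... 392 characters left out ...]
.4 [-0.89, -0.89, None, None, None, None, None, None, None]
0.3 [-0.89, -0.89, None, None, None, None, None, None, None]
0.2 [-0.8, -0.8, None, -0.0, None, None, 0.0, None, None]
0.1 [-0.15, -0.79, None, 0.04, 0.09, 0.1, 0.05, None, None]
0.0 [-0.15, -0.8, None, 0.1, 0.1, 0.28, 0.09, None, None]
-0.1 [-0.16, -0.8, None, 0.1, 0.1, 0.6, 0.47, None, None]
-0.2 [-0.8, -0.79, None, 0.05, 0.08, 0.76, 0.47, 0.47, None]
-0.3 [-0.89, -0.89, None, 0.12, 0.12, 0.47, 0.48, 0.47, None]
-0.4 [-0.89, -0.89, None, 0.08, 0.08, 0.47, 0.55, 0.47, None]
-0.5 [-0.89, -0.89, None, 0.01, 0.04, 0.79, 0.66, 0.49, None]
-0.6 [-0.89, -0.89, None, 0.01, 0.01, 0.64, 0.05, None, None]
start target [ 0.4208811 -0.3579727]
```

```bash
python3 - <<'E'
import numpy as np
from h import *
for n in("scene","top"):
    c=np.load(n+"0.npz"); print(n,np.linalg.inv(c["camera_from_world"])[:3,3].round(2))
    G=[(u,v,*pix(c,u,v)) for v in range(0,384,4) for u in range(0,512,4) if c["range_z"][v,u]>0]
    G=np.array(G); G=G[(G[:,4]>.15)&(G[:,4]<.75)&(G[:,3]>-.6)&(G[:,2]<.75)]
    for g in G[::max(1,len(G)//35)]: print(g[:2].astype(int),g[2:].round(2))
c=np.load("top0.npz")
for v in range(90,116,3): print(v,pix(c,150,v).round(3),pix(c,230,v).round(3))
E
```

```text
scene [0.24 0.19 0.65]
[0 0] [ 0.74 -0.1   0.47]
[72  0] [ 0.67 -0.14  0.47]
[140   0] [ 0.61 -0.18  0.47]
[36  4] [ 0.7  -0.11  0.47]
[108   4] [ 0.62 -0.14  0.48]
[16  8] [ 0.71 -0.09  0.47]
[84  8] [ 0.62 -0.11  0.48]
[ 0 12] [ 0.71 -0.08  0.47]
[68 12] [ 0.65 -0.12  0.47]
[136  12] [ 0.62 -0.17  0.46]
[60 16] [ 0.65 -0.1   0.47]
[128  16] [ 0.61 -0.16  0.46]
[64 20] [ 0.64 -0.1   0.47]
[ 4 24] [ 0.68 -0.06  0.47]
[72 24] [ 0.64 -0.1   0.47]
[24 28] [ 0.66 -0.06  0.47]
[92 28] [ 0.62 -0.11  0.47]
[52 32] [ 0.63 -0.08  0.47]
[24 36] [ 0.64 -0.05  0.47]
[12 40] [ 0.64 -0.04  0.47]
[12 44] [ 0.64 -0.04  0.47]
[20 48] [ 0.63 -0.04  0.47]
[36 52] [ 0.63 -0.06  0.46]
[ 4 64] [ 0.64 -0.02  0.46]
[120 132] [ 0.59 -0.1   0.36]
[104 148] [ 0.61 -0.09  0.34]
[ 96 168] [ 0.62 -0.07  0.31]
[ 88 192] [ 0.62 -0.06  0.29]
[ 68 208] [ 0.64 -0.04  0.27]
[ 52 212] [ 0.65 -0.03  0.27]
[ 56 216] [ 0.65 -0.02  0.26]
[ 68 256] [0.58 0.02 0.28]
[ 60 268] [0.58 0.03 0.27]
[ 36 284] [0.59 0.05 0.26]
[ 20 300] [0.59 0.07 0.26]
[  0 320] [0.59 0.09 0.25]
top [ 0.52 -0.36  1.  ]
[16  0] [ 0.63 -0.23  0.75]
[1
[... 781 characters left out ...]
.64 -0.22  0.47]
[32 96] [ 0.61 -0.16  0.57]
[448  96] [ 0.61 -0.51  0.61]
[348 100] [ 0.64 -0.46  0.47]
[256 104] [ 0.63 -0.36  0.47]
[296 108] [ 0.63 -0.41  0.46]
[432 112] [ 0.62 -0.53  0.52]
[136 120] [ 0.61 -0.23  0.47]
[ 56 136] [ 0.61 -0.08  0.33]
90 [ 0.647 -0.243  0.472] [ 0.649 -0.331  0.473]
93 [ 0.644 -0.243  0.472] [ 0.646 -0.331  0.472]
96 [ 0.64  -0.243  0.473] [ 0.643 -0.331  0.471]
99 [ 0.637 -0.243  0.471] [ 0.64  -0.331  0.471]
102 [ 0.634 -0.242  0.468] [ 0.636 -0.331  0.473]
105 [ 0.731 -0.14  -0.002] [ 0.635 -0.331  0.462]
108 [ 0.725 -0.14  -0.004] [ 0.729 -0.308 -0.004]
111 [ 0.718 -0.141 -0.001] [ 0.723 -0.308 -0.001]
114 [ 0.711 -0.142  0.001] [ 0.716 -0.308 -0.002]
```

Call:
play_rows(commands=[{"slide": [0, 0, -0.8], "twist": 0, "fingers": -0.76}, {"slide": [-0.6, -0.666, 0], "twist": 0, "fingers": -0.76}, {"slide": [-0.6, -0.666, 0], "twist": 0, "fingers": -0.76}, {"slide": [-0.6, -0.666, 0], "twist": 0, "fingers": -0.76}, {"slide": [-0.6, -0.666, 0], "twist": 0, "fingers": -0.76}, {"slide": [-0.6, -0.666, 0], "twist": 0, "fingers": -0.76}, {"slide": [-0.6, -0.666, 0], "twist": 0, "fingers": -0.76}, {"slide": [-0.6, -0.666, 0], "twist": 0, "fingers": -0.76}, {"slide": [-0.464, -0.727, 0], "twist": 0, "fingers": -0.76}, {"slide": [-0.464, -0.727, 0], "twist": 0, "fingers": -0.76}], grip_force=20)

```text
t: 1.35
ee_pos: [0.3867, 0.1985, 0.2791]
orientation: [[-0.953, 0.303, -0.0], [0.303, 0.953, -0.0], [0.0, -0.0, -1.0]]
ft_force: [-0.1, 0.3, -0.3]
grip_width: 0.121
finger_force: 0.0
```

Call:
play_rows(commands=[{"slide": [-0.464, -0.727, 0], "twist": 0, "fingers": -0.76}, {"slide": [-0.464, -0.727, 0], "twist": 0, "fingers": -0.76}, {"slide": [-0.464, -0.727, 0], "twist": 0, "fingers": -0.76}, {"slide": [-0.464, -0.727, 0], "twist": 0, "fingers": -0.76}, {"slide": [-0.126, -0.835, 0], "twist": 0, "fingers": -0.76}, {"slide": [-0.126, -0.835, 0], "twist": 0, "fingers": -0.76}, {"slide": [-0.126, -0.835, 0], "twist": 0, "fingers": -0.76}, {"slide": [-0.126, -0.835, 0], "twist": 0, "fingers": -0.76}, {"slide": [-0.126, -0.835, 0], "twist": 0, "fingers": -0.76}, {"slide": [-0.432, -0.807, 0], "twist": 0, "fingers": -0.76}])

```text
t: 2.6
ee_pos: [0.4089, -0.305, 0.2794]
orientation: [[-0.953, 0.303, 0.001], [0.303, 0.953, 0.002], [-0.0, 0.002, -1.0]]
ft_force: [0.8, 0.1, -0.2]
grip_width: 0.123
finger_force: 0.0
```

Call:
play_rows(commands=[{"slide": [-0.432, -0.807, 0], "twist": 1, "fingers": -0.76}, {"slide": [0, 0, 0], "twist": 1, "fingers": -0.76}, {"slide": [0, 0, 0], "twist": 1, "fingers": -0.76}, {"slide": [0, 0, 0], "twist": 1, "fingers": -0.76}, {"slide": [0, 0, 0], "twist": 1, "fingers": -0.76}, {"slide": [0, 0, 0], "twist": 1, "fingers": -0.76}, {"slide": [0, 0, 0], "twist": 1, "fingers": -0.76}, {"slide": [0, 0, 0], "twist": 1, "fingers": -0.76}, {"slide": [0, 0, 0], "twist": 1, "fingers": -0.76}, {"slide": [0, 0, 0], "twist": 1, "fingers": -0.76}])

```text
t: 3.85
ee_pos: [0.4198, -0.3575, 0.2789]
orientation: [[-0.444, 0.896, -0.001], [0.896, 0.444, 0.001], [0.001, -0.0, -1.0]]
ft_force: [0.2, 0.7, 0.6]
grip_width: 0.12
finger_force: 0.0
```

Call:
play_rows(commands=[{"slide": [0, 0, 0], "twist": 1, "fingers": -0.76}, {"slide": [0, 0, 0], "twist": 1, "fingers": -0.76}, {"slide": [0, 0, 0], "twist": 1, "fingers": -0.76}, {"slide": [0, 0, 0], "twist": 1, "fingers": -0.76}, {"slide": [0, 0, 0], "twist": 1, "fingers": -0.76}, {"slide": [0, 0, 0], "twist": 1, "fingers": -0.76}, {"slide": [0, 0, 0], "twist": 1, "fingers": -0.76}, {"slide": [0, 0, 0], "twist": 1, "fingers": -0.76}, {"slide": [0, 0, 0], "twist": 1, "fingers": -0.76}, {"slide": [0, 0, 0], "twist": 1, "fingers": -0.76}])

```text
t: 5.1
ee_pos: [0.4199, -0.3575, 0.2789]
orientation: [[0.333, 0.943, -0.0], [0.943, -0.333, 0.001], [0.0, -0.001, -1.0]]
ft_force: [-0.2, -0.1, 0.4]
grip_width: 0.121
finger_force: 0.0
```

Call:
play_rows(commands=[{"slide": [0, 0, 0], "twist": 1, "fingers": -0.76}, {"slide": [0, 0, 0], "twist": 1, "fingers": -0.76}, {"slide": [0, 0, 0], "twist": 1, "fingers": -0.76}, {"slide": [0, 0, 0], "twist": 1, "fingers": -0.76}, {"slide": [0, 0, 0], "twist": 1, "fingers": -0.76}, {"slide": [0, 0, 0], "twist": 1, "fingers": -0.76}, {"slide": [0, 0, 0], "twist": 1, "fingers": -0.76}, {"slide": [0, 0, 0], "twist": 1, "fingers": -0.76}, {"slide": [0, 0, 0], "twist": 1, "fingers": -0.76}, {"slide": [0, 0, 0], "twist": 1, "fingers": -0.76}])

```text
t: 6.35
ee_pos: [0.4199, -0.3575, 0.2789]
orientation: [[0.908, 0.418, -0.001], [0.418, -0.908, 0.001], [-0.0, -0.001, -1.0]]
ft_force: [-0.3, 0.3, -0.1]
grip_width: 0.117
finger_force: 0.0
```

Call:
play_rows(commands=[{"slide": [0, 0, 0], "twist": 0.7, "fingers": -0.76}, {"slide": [0, -0.2, 0], "twist": 0, "fingers": -0.76}, {"slide": [0, 0, 0.8], "twist": 0, "fingers": -0.76}, {"slide": [0, 0, 0.8], "twist": 0, "fingers": -0.76}, {"slide": [0, 0, 0.6], "twist": 0, "fingers": -0.76}, {"slide": [0, 0, 0.5], "twist": 0, "fingers": -0.76}, {"slide": [0, 0, 0.45], "twist": 0, "fingers": -0.76}, {"slide": [0, 0, 0], "twist": 0, "fingers": -0.76}, {"slide": [0, 0, 0], "twist": 0, "fingers": -0.76}, {"slide": [0, 0, 0], "twist": 0, "fingers": -0.76}])

```text
t: 7.6
ee_pos: [0.4161, -0.347, 0.0915]
orientation: [[0.929, 0.369, 0.002], [0.369, -0.929, -0.001], [0.001, 0.001, -1.0]]
ft_force: [-0.3, -0.3, 0.6]
grip_width: 0.12
finger_force: 0.0
```

```bash
python3 - <<'E'
from bench import bot
from h import *
import cv2
s=bot.sense();print(box(s["ee_pos"]),s["ee_pos"],s["q"])
a=bot.capture("scene")["frame"][130:310,200:380];b=bot.capture("top")["frame"][130:310,160:340]
cv2.imwrite("pics/a.png",cv2.resize(np.hstack([a,b])[:,:,::-1],None,fx=2.2,fy=2.2,interpolation=cv2.INTER_CUBIC))
E
```

```text
[-165.4   12. ] [ 0.41610784 -0.34699423  0.09145342] [-0.19402951  0.74267865  1.10120793  2.04122461 -0.86290246  0.91771669
  0.19708947]
```

View pics/a.png

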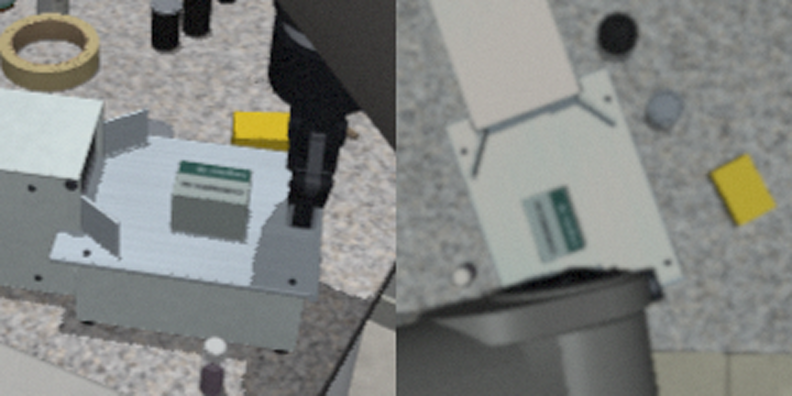

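The fingers stand behind the carton's rear face, at about (305,210) in the left crop, clear of the deck. I'll push it up towards the mouth and check.

Call:
play_rows(commands=[{"slide": [0.2, 0, 0], "twist": 0, "fingers": -0.76}, {"slide": [0.2, 0, 0], "twist": 0, "fingers": -0.76}, {"slide": [0.15, 0, 0], "twist": 0, "fingers": -0.76}, {"slide": [0.2, 0, 0], "twist": 0, "fingers": -0.76}, {"slide": [0.2, 0, 0], "twist": 0, "fingers": -0.76}, {"slide": [0.2, 0, 0], "twist": 0, "fingers": -0.76}, {"slide": [0.2, 0, 0], "twist": 0, "fingers": -0.76}, {"slide": [0.2, 0, 0], "twist": 0, "fingers": -0.76}, {"slide": [0.15, 0, 0], "twist": 0, "fingers": -0.76}, {"slide": [0.1, 0, 0], "twist": 0, "fingers": -0.76}])

```text
t: 8.95
ee_pos: [0.5164, -0.3066, 0.0902]
orientation: [[0.929, 0.369, -0.0], [0.369, -0.929, -0.0], [-0.0, -0.0, -1.0]]
ft_force: [-0.6, -0.7, 0.1]
grip_width: 0.121
finger_force: 0.4
```

```bash
python3 - <<'E'
from bench import bot
from h import *
import cv2
s=bot.sense();print(box(s["ee_pos"]),s["ee_pos"],s["q"],s["ft_force"])
a=bot.capture("scene")["frame"][130:310,170:350];b=bot.capture("top")["frame"][130:310,160:340]
cv2.imwrite("pics/b.png",cv2.resize(np.hstack([a,b])[:,:,::-1],None,fx=2.2,fy=2.2,interpolation=cv2.INTER_CUBIC))
E
```

```text
[-57.3  12.8] [ 0.51641118 -0.30660585  0.09022079] [-0.28603756  0.82407931  1.08122834  1.90045694 -0.88397735  0.99275909
  0.01466585] [-0.61105382 -0.72915626  0.14272135]
```

View pics/b.png

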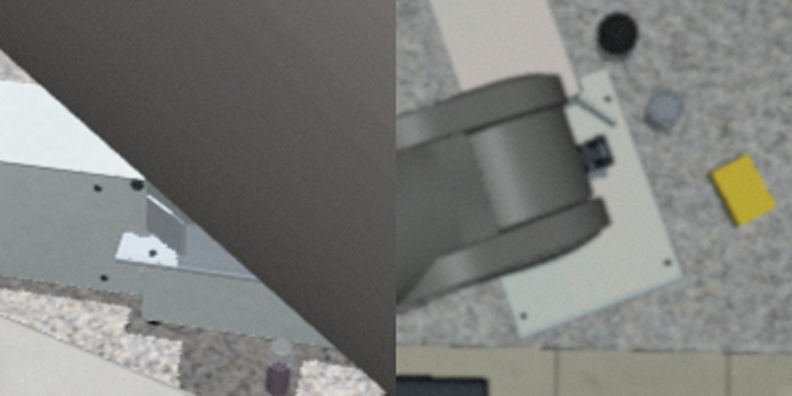

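Call:
play_rows(commands=[{"slide": [0.2, 0, 0], "twist": 0, "fingers": -0.76}, {"slide": [0.2, 0, 0], "twist": 0, "fingers": -0.76}, {"slide": [0.15, 0, 0], "twist": 0, "fingers": -0.76}, {"slide": [0.05, 0, 0], "twist": 0, "fingers": -0.76}, {"slide": [0, 0, 0], "twist": 0, "fingers": -0.76}, {"slide": [0.03, 0, 0], "twist": 0, "fingers": -0.76}, {"slide": [0, 0, 0], "twist": 0, "fingers": -0.76}, {"slide": [0, 0, 0], "twist": 0, "fingers": -0.76}, {"slide": [0, 0, 0], "twist": 0, "fingers": -0.76}, {"slide": [0, 0, 0], "twist": 0, "fingers": -0.76}])

```text
t: 10.3
ee_pos: [0.551, -0.2929, 0.0903]
orientation: [[0.93, 0.369, 0.0], [0.369, -0.93, 0.0], [0.0, -0.0, -1.0]]
ft_force: [0.1, 0.6, 0.1]
grip_width: 0.118
finger_force: 0.0
```

```bash
python3 - <<'E'
from bench import bot
from h import *
import cv2
s=bot.sense();print(box(s["ee_pos"]),s["ee_pos"],s["ft_force"],s["ft_torque"])
a=bot.capture("scene")["frame"][130:310,120:300];b=bot.capture("top")["frame"][130:310,160:340]
cv2.imwrite("pics/c.png",cv2.resize(np.hstack([a,b])[:,:,::-1],None,fx=2.2,fy=2.2,interpolation=cv2.INTER_CUBIC))
E
```

```text
[-20.   12.8] [ 0.55104873 -0.29291093  0.09030501] [0.11284482 0.5500061  0.09933717] [ 0.02939689 -0.002636    0.04359988]
```

Call:
play_rows(commands=[{"slide": [0.05, 0, 0], "twist": 0, "fingers": -0.76}, {"slide": [0, 0, 0], "twist": 0, "fingers": -0.76}, {"slide": [0, 0, 0], "twist": 0, "fingers": -0.76}, {"slide": [0, 0, 0], "twist": 0, "fingers": -0.76}, {"slide": [0, 0, 0], "twist": 0, "fingers": -0.76}, {"slide": [0, 0, 0], "twist": 0, "fingers": -0.76}, {"slide": [0, 0, 0], "twist": 0, "fingers": -0.76}, {"slide": [0, 0, 0], "twist": 0, "fingers": -0.76}, {"slide": [0, 0, 0], "twist": 0, "fingers": -0.76}, {"slide": [0, 0, 0], "twist": 0, "fingers": -0.76}])

```text
t: 11.65
ee_pos: [0.5529, -0.2923, 0.0902]
orientation: [[0.93, 0.368, -0.001], [0.368, -0.93, -0.0], [-0.001, -0.0, -1.0]]
ft_force: [-4.8, -1.2, 1.6]
grip_width: 0.121
finger_force: 0.0
```

The fingers now touch the roof edge at about 5 N. I'll draw back, lift clear and look into the mouth.

Call:
play_rows(commands=[{"slide": [-0.2, 0, 0], "twist": 0, "fingers": -0.76}, {"slide": [-0.4, 0, 0], "twist": 0, "fingers": -0.76}, {"slide": [-0.4, 0, 0], "twist": 0, "fingers": -0.76}, {"slide": [-0.4, 0, 0], "twist": 0, "fingers": -0.76}, {"slide": [-0.4, 0, 0], "twist": 0, "fingers": -0.76}, {"slide": [-0.4, 0, 0], "twist": 0, "fingers": -0.76}, {"slide": [-0.25, 0, 0], "twist": 0, "fingers": -0.76}, {"slide": [0, 0, 0], "twist": 0, "fingers": -0.76}, {"slide": [0, 0, 0], "twist": 0, "fingers": -0.76}, {"slide": [0, 0, 0], "twist": 0, "fingers": -0.76}])

```text
t: 12.9
ee_pos: [0.4183, -0.3456, 0.0902]
orientation: [[0.929, 0.37, 0.0], [0.37, -0.929, 0.0], [0.0, 0.0, -1.0]]
ft_force: [0.5, -0.0, -0.6]
grip_width: 0.124
finger_force: 0.0
```

```bash
python3 - <<'E'
from bench import bot
from h import *
import cv2
s=bot.sense();print(box(s["ee_pos"]),s["ee_pos"],s["ft_force"])
a=bot.capture("scene")["frame"][130:310,170:350];b=bot.capture("top")["frame"][130:310,160:340]
cv2.imwrite("pics/d.png",cv2.resize(np.hstack([a,b])[:,:,::-1],None,fx=2.2,fy=2.2,interpolation=cv2.INTER_CUBIC))
E
```

```text
[-162.9   12.5] [ 0.41825918 -0.34559395  0.0901665 ] [ 0.49530957 -0.02761174 -0.57351675]
```

View pics/d.png

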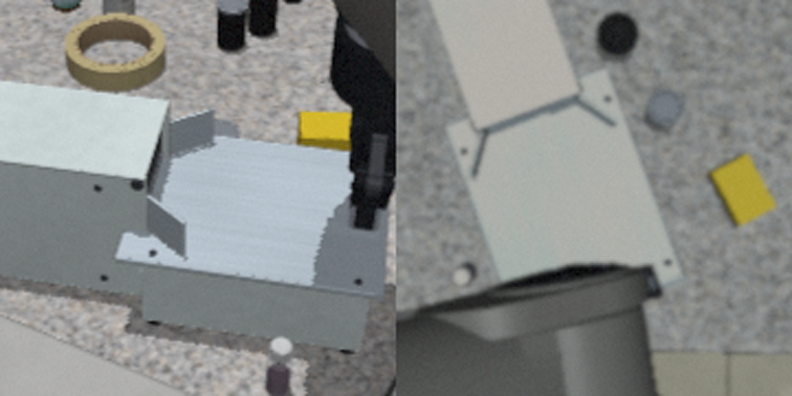

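The deck is empty and the bystanders still stand. The mouth, at about (155,165) in the left crop, is dark, so I need a closer look at the flap.

```bash
python3 - <<'E'
from bench import bot
from h import *
import cv2
c=bot.capture("scene");np.savez("scene1.npz",**c)
cv2.imwrite("pics/e.png",cv2.resize(c["frame"][165:250,215:285,::-1],None,fx=7,fy=7,interpolation=cv2.INTER_CUBIC))
# points inside the mouth column, below the roof
for v in range(170,245,2):
  for u in range(222,262):
    if c["range_z"][v,u]>0:
      p=pix(c,u,v);b=box(p)
      if -5<b[0]<120 and abs(b[1])<38 and p[2]<.128: print((u,v),b,round(p[2]*1000),c["frame"][v,u])
E
```

```text
(246, 186) [ -4.8 -37.4] 117 [108 114 116]
(243, 190) [ -0.7 -30.9] 112 [86 90 91]
(243, 192) [ -0.9 -29.8] 109 [83 87 88]
(244, 192) [ -1.1 -37.5] 102 [119 123 122]
(246, 192) [ -4.6 -37.8] 103 [108 114 115]
(242, 194) [ -0.8 -21.9] 111 [41 43 45]
(243, 194) [ -1.  -29.4] 105 [80 86 85]
(241, 196) [ -1.  -12.7] 114 [45 47 50]
(242, 196) [ -1.2 -19.9] 108 [36 35 38]
(243, 196) [ -0.8 -29.9] 99 [82 87 88]
(244, 196) [ -1.  -37.1] 93 [115 122 122]
(241, 198) [ -0.9 -13.1] 110 [44 45 48]
(242, 198) [ -0.8 -21.2] 102 [46 48 49]
(243, 198) [ -1.1 -28.3] 96 [85 89 90]
(240, 200) [-0.8 -5.4] 112 [39 39 44]
(241, 200) [ -1.1 -11.9] 106 [39 41 42]
(242, 200) [ -0.7 -21.6] 97 [71 73 78]
(243, 200) [ -1.6 -25.7] 94 [101 105 110]
(246, 200) [ -4.6 -36.9] 85 [107 113 116]
(239, 202) [-1.3  4.5] 116 [48 51 52]
(240, 202) [-0.9 -4.8] 108 [38 42 43]
(241, 202) [ -0.9 -12.3] 101 [61 62 66]
(242, 202) [ -0.5 -22.3] 92 [73 73 80]
(243, 202) [ -2.3 -22.3] 92 [ 91  97 102]
(244, 202) [ -1.  -36.4] 80 [115 122 130]
(245, 202) [ -3.1 -35. ] 81 [116 124 131]
(239, 204) [-0.8  2.8] 110 [37 39 40]
(240, 204) 
[... 1310 characters left out ...]
 [ -2.8 -10.4] 80 [117 124 130]
(243, 212) [-4.7 -9.6] 81 [115 122 128]
(237, 214) [-0.8 19.4] 102 [50 53 57]
(238, 214) [-0.9 12.8] 96 [72 73 78]
(239, 214) [-2.2 11. ] 95 [ 93  96 104]
(240, 214) [-0.3 -5.3] 79 [110 120 125]
(241, 214) [-2.  -5.8] 79 [115 122 128]
(242, 214) [-3.6 -6.1] 79 [115 123 128]
(237, 216) [-0.6 19. ] 97 [71 71 76]
(238, 216) [-1.7 16.5] 95 [76 80 85]
(239, 216) [-2.1 10.6] 90 [ 93  98 106]
(240, 216) [-1.2 -0.7] 79 [117 125 131]
(241, 216) [-3.3  0.4] 80 [115 121 128]
(242, 216) [-4.9 -0. ] 80 [116 123 128]
(238, 218) [-2.1 18.7] 93 [112 118 121]
(239, 218) [-0.8  5.4] 80 [106 113 118]
(240, 218) [-2.6  5.4] 80 [114 123 129]
(241, 218) [-4.4  5.7] 81 [111 118 125]
```

View pics/e.png

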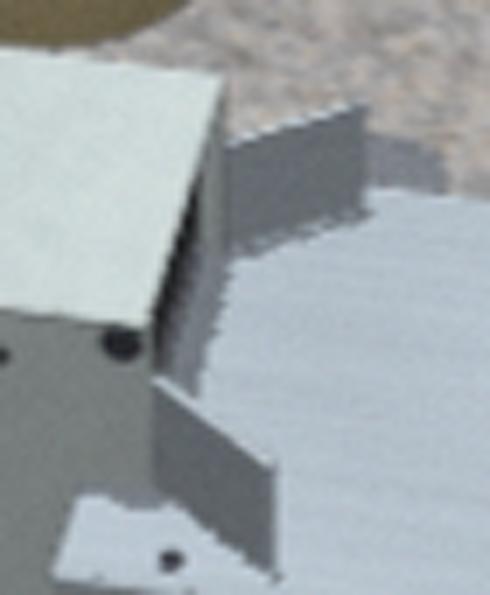

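The crop shows the flap face behind the roof edge at about (190,300). Its depth lies in one upright plane at box x ≈ -1 mm from z = 92 to 116 mm, so the flap hangs shut and nothing is holding it open. The fingers are clear, so I'm handing in.

```bash
python3 -c "
from bench import bot
print(bot.close_job())"
```

```text
the job is handed in; nothing more can be done
None
```

I pushed the carton in under the flap and drew the fingers back out. The deck is empty and the flap measures fully shut, though the cameras can't see the carton inside the box; the bystanders look unmoved, and the job was handed in at about 13 s.

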